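# Show the fitted bush to the inspection camera in the mirror

### The job

Put the two loose spacer bushes on the jig's upright pins, the large one on the thick pin and the small one on the thin pin, each right down on its flange, and let go of them. Then turn the sprung mirror by the handle on its top until the jig's camera would see the large bush in the middle of the mirror, and keep holding the mirror at that angle: finish with the handle still in the gripper, because the mirror springs back when released. Leave the screwdriver, glue bottle, edging roll and plywood offcut where they are.

Things in the scene. Friction and masses are not known exactly. Their poses are not given: they have to be found in the camera images.
- jig: fixed plywood inspection jig, board 395 x 295 x 12 mm, carrying the mirror, a small black camera, a white screen panel (130 long, 16 thick, top 100 mm above the bench) and two pins. Origin: on the bench, on the mirror's vertical pivot axis; z up. In the jig's own frame the board spans x -170 to 225, y -60 to 235 mm; the camera lens is at x 145, y 110 mm (top 97 mm above the bench), the pins near y 150 to 200 mm, and the middle of the screen at x 80, y 172 mm
- camera_lens (a point): front of the camera's lens, 75 mm above the bench; the camera looks level at the mirror's pivot axis, 182 mm away. It sees the large bush in the middle of the mirror when, from above, the mirror's normal halves the angle at the pivot axis between the direction to the lens and the direction to the thick pin
- mirror (a joint): angle of the mirror about its upright pivot axis, rad, counter-clockwise from above, 0 to 1.4. At value 0 (its rest, against a stop) the normal of the reflecting face points 25 degrees (0.436 rad) counter-clockwise from the jig's x axis; at value j it points 0.436 + j. A spring of 0.06 N m/rad (0.04 N m at rest, about 0.1 N m when set) drives it back to 0 when released
- mirror_handle (a point): point to grip on the mirror's handle, on the pivot axis, 135 mm above the bench. The mirror is an upright plate 78 wide, 84 high, 6 mm thick, pale face on a black frame, top edge 110 mm above the bench; the handle is an upright aluminium fin on its top in the same plane, 10 mm thick (along the mirror's normal), 40 mm long, from 110 to 152 mm above the bench. This point's x axis is the normal of the reflecting face and turns with the mirror, z up
- thick_pin_seat (a point): upright steel pin of the jig, diameter 24 mm, with a bevelled top; this point is on the pin's axis on top of its flange (48 mm wide, 3 mm thick), where the bush comes to sit; the pin rises 46 mm above this point and the seat lies 15 mm above the bench. The two pins stand about 90 to 160 mm apart and may have changed places
- thin_pin_seat (a point): upright steel pin of the jig, diameter 14 mm, with a bevelled top; this point is on the pin's axis on top of its flange (48 mm wide, 3 mm thick), where the bush comes to sit; the pin rises 46 mm above this point and the seat lies 15 mm above the bench. The two pins stand about 90 to 160 mm apart and may have changed places
- large_bush_center (a point): plain aluminium ring (spacer bush), outer diameter 44, bore 28, height 36 mm, about 85 g, standing loose on the bench with its bore upright; this point is its centre, half-way up. It belongs on the thick (24 mm) pin
- small_bush_center (a point): plain aluminium ring (spacer bush), outer diameter 30, bore 18, height 36 mm, about 45 g, standing loose on the bench with its bore upright; this point is its centre, half-way up. It belongs on the thin (14 mm) pin
- screwdriver: a screwdriver lying on the bench, about 200 mm long; a bystander, leave it alone
- glue_bottle: white glue bottle standing on the bench, diameter 56, 150 mm tall, origin under its centre; a bystander, leave it alone
- edging_roll: flat roll of wood-coloured edging tape, outer diameter 90, 22 mm high, origin under its centre (not one of the bushes); a bystander, leave it alone
- offcut: small plywood block 60 x 40 x 18 mm, origin under its centre; a bystander, leave it alone
Things that resemble listed ones, but are neither listed nor needed, are in the scene too. Leave any orange or red look-alike of the part that bears large_bush_center alone.

How it is judged (in metres and radians):
On the way:
1. each bush sits on its own pin, down on the flange, and is let go, with the mirror not yet turned (horizontal distance between large_bush_center and thick_pin_seat below 0.006 m and z of large_bush_center in the frame of thick_pin_seat between 0.013 and 0.022 m and angle between each of large_bush_center, small_bush_center's own z axis and vertical below 0.12 rad and contact force between the fingers and large_bush below 0.1 N and horizontal distance between small_bush_center and thin_pin_seat below 0.006 m and z of small_bush_center in the frame of thin_pin_seat between 0.013 and 0.022 m and contact force between the fingers and small_bush below 0.1 N and value of joint mirror below 0.25 rad), for 0.2 s.
At the end, for the whole second after the job is handed in: Large bush on thick pin, small on thin pin: within 6 mm of the axis, centre 13 to 22 mm above the seat, upright within 0.12 rad, untouched. Mirror still, within about 0.09 rad of the angle that centres the thick pin for the camera, and held by the fingers (over 0.5 N) (horizontal distance between large_bush_center and thick_pin_seat below 0.006 m and z of large_bush_center in the frame of thick_pin_seat between 0.013 and 0.022 m and angle between each of large_bush_center, small_bush_center's own z axis and vertical below 0.12 rad and contact force between the fingers and large_bush below 0.1 N and horizontal distance between small_bush_center and thin_pin_seat below 0.006 m and z of small_bush_center in the frame of thin_pin_seat between 0.013 and 0.022 m and contact force between the fingers and small_bush below 0.1 N and ((x of thick_pin_seat in the frame of jig between -0.0235 and -0.013 m and value of joint mirror between 0.629 and 0.809 rad) or (x of thick_pin_seat in the frame of jig between -0.013 and -0.0025 m and value of joint mirror between 0.603 and 0.783 rad) or (x of thick_pin_seat in the frame of jig between -0.0025 and 0.008 m and value of joint mirror between 0.577 and 0.757 rad) or (x of thick_pin_seat in the frame of jig between 0.008 and 0.0185 m and value of joint mirror between 0.55 and 0.73 rad) or (x of thick_pin_seat in the frame of jig between -0.1385 and -0.128 m and value of joint mirror between 0.947 and 1.127 rad) or (x of thick_pin_seat in the frame of jig between -0.128 and -0.1175 m and value of joint mirror between 0.926 and 1.106 rad) or (x of thick_pin_seat in the frame of jig between -0.1175 and -0.107 m and value of joint mirror between 0.905 and 1.085 rad) or (x of thick_pin_seat in the frame of jig between -0.107 and -0.0965 m and value of joint mirror between 0.882 and 1.062 rad)) and contact force between the fingers and mirror above 0.5 N and velocity of joint mirror between -0.1 and 0.1 rad/s); the arm keeps its last pose, push and grip.
It fails at once if the screwdriver is disturbed (moved more than 30 mm) (distance of screwdriver from where it was at the start of the episode above 0.03 m).
It fails at once if the glue bottle is disturbed (moved more than 30 mm) (distance of glue_bottle from where it was at the start of the episode above 0.03 m).
It fails at once if the edging roll is disturbed (moved more than 30 mm) (distance of edging_roll from where it was at the start of the episode above 0.03 m).
It fails at once if the offcut is disturbed (moved more than 30 mm) (distance of offcut from where it was at the start of the episode above 0.03 m).
It also fails if it takes over 72 s, if anything falls off the work surface, if the arm or the gripper's body presses on something with over 40 N, if the wrist force passes 120 N, or if a joint passes its speed limit or range.

### The arm

A 6-joint arm with a two-finger parallel gripper is mounted at the origin on the work surface. World frame = base frame: x ahead of the robot, y to its left, z up, the work surface at z = 0. Lengths are in m, angles in degrees, forces in N, time in s.
With the tool pointing down it reaches from about 0.25 to 0.8 m from the base axis. Payload 3.9 kg.
Tool frame: the origin (TCP) lies on the front face of the gripper's body, between the roots of the fingers; the fingertips stand 73 mm ahead of it and the grasp point (between the pads) lies 54 mm ahead of it; z points along the fingers, x is the direction in which the jaws open and shut, and the axes are right-handed (so a half turn about z gives the same grasp; the last joint's range is limited). The gripper opens to 85 mm and grips with 20 to 120 N. Pads are 22 mm wide; open, the fingers measure 114 mm over their backs; the gripper's body (76 mm by 85 mm) begins 54 mm behind the grasp point. The pads swing forward as they close: fully open they stand 13 mm farther back than shut.
Start: joints at [69.5, 14.897, -7.913, 67.191, 0, 90], TCP at [0.184, 0.492, 0.304] pointing down, gripper open.
Joint ranges: [-159.42, 159.42], [-47.68, 98.78], [-73.54, 78.23], [-108.79, 121.32], [-90, 84.71], [-180, 180]. Speed limits (degrees/s): [147.25, 147.25, 180, 180, 180, 180].

### API

Orientations are given as a 3x3 rotation matrix whose columns are the frame's x, y, z axes.
In Python, from workcell import env gives the robot as it stands.
- The arm moves only by the tool jog_arm, never from a script. Its argument "increments" is a list of rows, each a list of 2 entries, a list of its own where there are three numbers: the shift along the world's x, y, z scaled (see below), then the turn about the world's z scaled (see below). A call has 1 to 12 rows; each row shifts and turns the commanded pose from where the row before left it; what a row does not reach is not made up. The controller multiplies each number of a shift by 60 mm and each number of a turn by 30 degrees. A row lasts 1/8 s, in which the tool goes at most 62.5 mm and 10.7 degrees, less where a joint would pass 70% of its speed; a pose out of reach is approached as far as the arm can. A call with a number of a shift or a turn outside -1 to 1 is refused whole. A call with a gripper value outside its range is refused whole. "hand" is the closure, from 0 (fully open) to 1 (shut), set as the call begins (left out, the last holds). The fingers move at their own pace and stop on an object; the grip force is fixed at half the most. Time passes only in rows, so rows that do not move let the fingers close. It gives the time, the measured TCP pose, the force and the opening at its end, in the units of the state.
- env.get_obs(): the state, without advancing time (a new reading comes with each control period).
- env.camera(name): name is "scene" or "top"; returns the picture (420x560x3 uint8, red, green, blue); there is no depth.
- env.get_calibration(name): a dict with "fx", "fy", "cx", "cy" (pixels), "world_from_camera" (4x4, takes a point from camera to world coordinates). Camera axes: x right, y down, z forward; pixel columns grow to the right and rows downward; lengths in m; the calibration is good to about 2 mm. A picture is of the moment at which its call begins. get_calibration takes no time and is no camera call.
- env.finish_job(): hands the job in, once; it reports no verdict.
The state is a dict: "clock": time; "joint_positions": joint angles; "joint_vel": joint speeds; "tau": joint torques, N m; "tool_pos": TCP position; "ee_rot": TCP orientation; "force": force on the tool from outside, world axes, zero at the start; "wrist_torque": the same for the moment, N m; "finger_gap": finger opening in m.
Only numpy, scipy, OpenCV 4.12 (cv2) and the standard library are available. Lean on these libraries where they do the work, as an engineer would, in place of code of your own. Each camera call takes 0.05 s, during which the arm holds its last target.

## Working session

There is one attempt and no reset: what is moved stays moved. The work goes in short steps, Python scripts to look and compute and a tool call to move; the robot and the scene stay as the last step left them, time stands still between calls to the robot, and variables do not carry over. Pictures are saved under pics/ and viewed, and the job is handed in when it is done.

Besides the shell and the picture viewer there is one more tool, called after ">>>" as a command line: name --argument value ..., lists and objects as JSON in quotes. jog_arm: Moves the arm, as the interface text tells. Shifts and turns lie within -1 to 1; 1 stands for 60 mm of shift or 30 degrees of turn. Its arguments: {"type":"object","properties":{"increments":{"type":"array","items":{"type":"array"}},"hand":{"type":"number"}},"required":["increments"]}

```bash
mkdir -p pics; ls
python3 - <<'E'
from workcell import env
import cv2,numpy as np
for n in ["scene","top"]:
    im=env.camera(n); cv2.imwrite(f"pics/{n}0.png",im[:,:,::-1])
    c=env.get_calibration(n); print(n,c)
print(env.get_obs())
E
```

```text
pics
scene {'fx': 516.684607700895, 'fy': 516.684607700895, 'cx': 278.0331881452713, 'cy': 207.44649938044742, 'world_from_camera': array([[-0.3604855 ,  0.54321588, -0.7582656 ,  1.56006776],
       [ 0.93253022,  0.19165258, -0.30603379,  0.37117473],
       [-0.02091886, -0.81742632, -0.5756532 ,  0.82349917],
       [ 0.        ,  0.        ,  0.        ,  1.        ]])}
top {'fx': 410.8909569341526, 'fy': 410.8909569341526, 'cx': 282.72921490234745, 'cy': 211.69174668261124, 'world_from_camera': array([[ 0.01683753, -0.99446711,  0.10369023,  0.46393238],
       [-0.99972118, -0.01846148, -0.0147217 ,  0.0031266 ],
       [ 0.01655452, -0.10341345, -0.99450068,  1.36142893],
       [ 0.        ,  0.        ,  0.        ,  1.        ]])}
{'clock': 0.1, 'joint_positions': array([ 6.94991554e+01,  1.49324987e+01, -7.97901562e+00,  6.71935327e+01,
       -5.98949481e-04,  9.00020106e+01]), 'joint_vel': array([-0.00705661, -0.22528119,  0.322532  , -0.01397649, -0.0037825 ,
       -0.07872625]), 'tau': array([-1.02998317e-04, -4.06507266e+01,  2.54528099e+01,  1.01263160e-02,
        2.46043732e-05,  1.01205802e-05]), 'tool_pos': array([0.18368962, 0.49127072, 0.30313893]), 'ee_rot': array([[ 3.50253469e-01,  9.36654743e-01, -6.32309668e-04],
       [ 9.36653162e-01, -3.50254040e-01, -1.72096171e-03],
       [-1.83341597e-03,  1.05179595e-05, -9.99998319e-01]]), 'force': array([-0.99249794,  0.46707424,  0.05625898]), 'wrist_torque': array([-0.03112019,  0.02419093, -0.0185081 ]), 'finger_gap': 0.08574021618644341}
```

View pics/scene0.png

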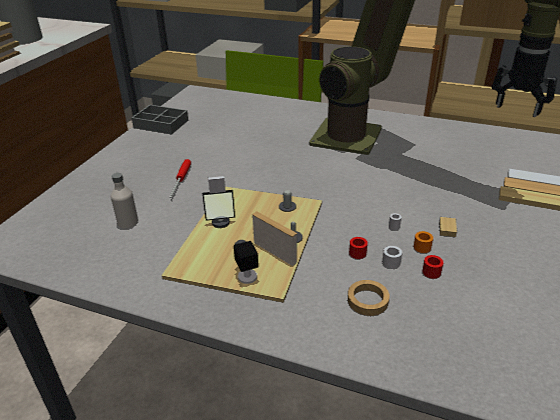

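View pics/top0.png

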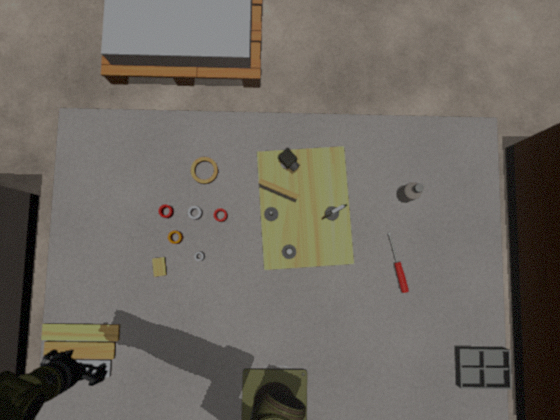

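The top view shows the large bush near (195,212), the small one at (199,256), pins at (271,213) and (289,252), and the mirror at (332,212). Next I'll zoom in.

Run:
```python
import cv2
t=cv2.imread("pics/top0.png"); s=cv2.imread("pics/scene0.png")
cv2.imwrite("pics/t_jig.png",cv2.resize(t[140:275,250:360],None,fx=5,fy=4.4,interpolation=cv2.INTER_CUBIC))
cv2.imwrite("pics/t_b.png",cv2.resize(t[195:275,150:240],None,fx=7,fy=7,interpolation=cv2.INTER_CUBIC))
cv2.imwrite("pics/s_jig.png",cv2.resize(s[165:300,165:325],None,fx=4.4,fy=4.4,interpolation=cv2.INTER_CUBIC))
cv2.imwrite("pics/s_b.png",cv2.resize(s[205:285,340:460],None,fx=6.5,fy=6.5,interpolation=cv2.INTER_CUBIC))
```

```text
(no output)
```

View pics/t_jig.png

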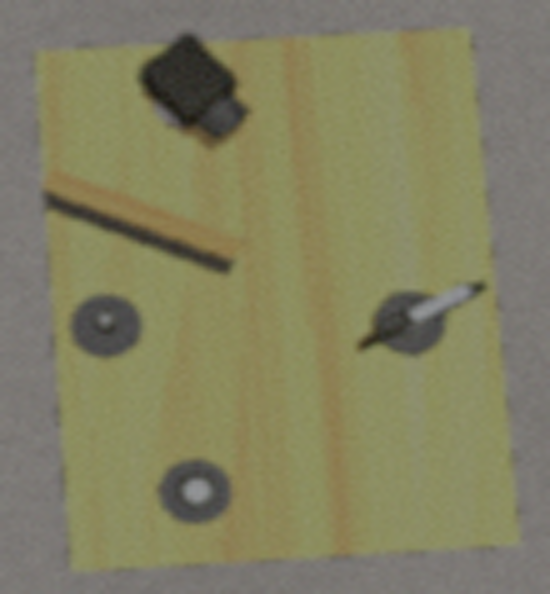

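View pics/t_b.png

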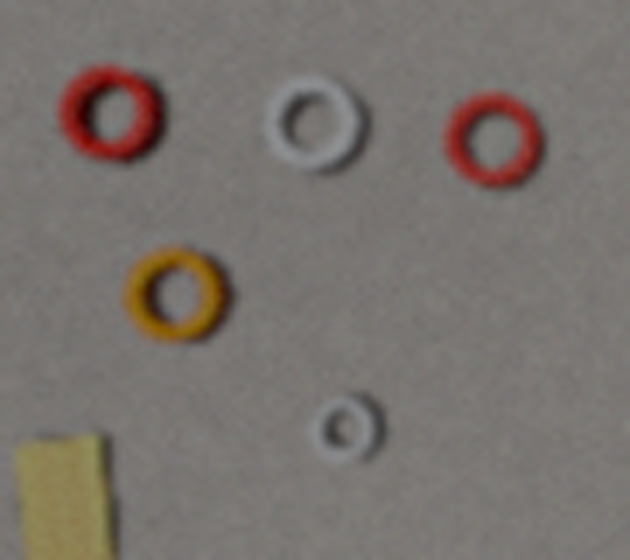

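View pics/s_jig.png

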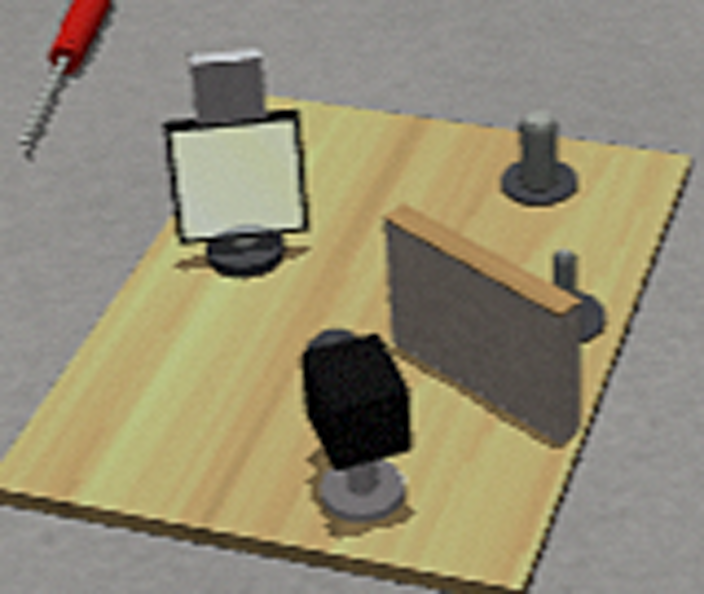

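View pics/s_b.png

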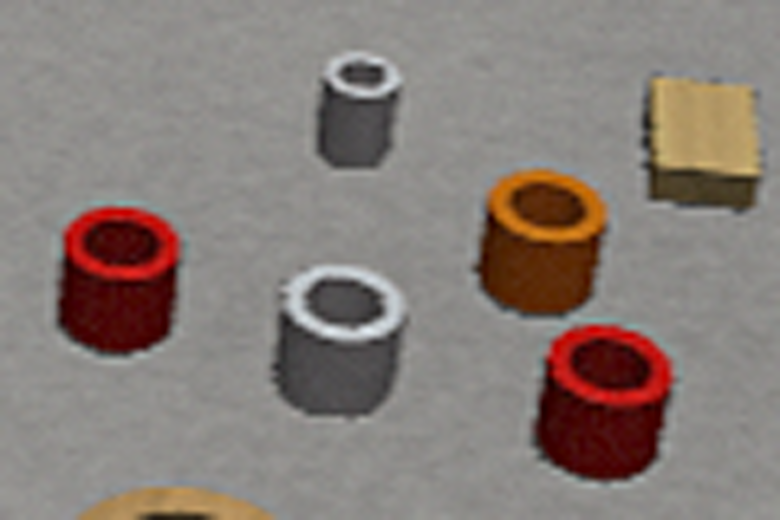

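```bash
cat > h.py <<'E'
import numpy as np,cv2
from workcell import env
def ray(n,u,v):
    c=env.get_calibration(n);M=np.array(c["world_from_camera"])
    d=M[:3,:3]@np.array([(u-c["cx"])/c["fx"],(v-c["cy"])/c["fy"],1]);return M[:3,3],d/np.linalg.norm(d)
def atz(n,u,v,z):
    o,d=ray(n,u,v);return (o+d*(z-o[2])/d[2])
def tri(a,b):
    A=np.zeros((3,3));y=np.zeros(3)
    for n,u,v in (a,b):
        o,d=ray(n,u,v);P=np.eye(3)-np.outer(d,d);A+=P;y+=P@o
    return np.linalg.solve(A,y)
def proj(n,p):
    c=env.get_calibration(n);M=np.linalg.inv(np.array(c["world_from_camera"]))
    q=M@np.append(p,1);return np.array([c["fx"]*q[0]/q[2]+c["cx"],c["fy"]*q[1]/q[2]+c["cy"]])
def crop(im,x0,y0,x1,y1,f,name):
    cv2.imwrite(name,cv2.resize(im[y0:y1,x0:x1],None,fx=f,fy=f,interpolation=cv2.INTER_CUBIC))
def unc(x,y,x0,y0,fx,fy=None):
    fy=fy or fx;return (x+.5)/fx-.5+x0,(y+.5)/fy-.5+y0
E
python3 - <<'E'
from h import *
np.set_printoptions(precision=4,suppress=True)
J=lambda x,y:unc(x,y,250,140,5,4.4)
B=lambda x,y:unc(x,y,150,195,7)
SJ=lambda x,y:unc(x,y,165,165,4.4)
SB=lambda x,y:unc(x,y,340,205,6.5)
def p(name,n,uv,z): print(name,np.round(uv,1),atz(n,*uv,z))
p("thick flange","top",J(195,491),.015);p("thick top","top",J(197,490),.061)
p("thick flange","scene",SJ(540,182),.015);p("thick top","scene",SJ(540,118),.061)
p("thin flange","top",J(106,325),.015);p("thin top","top",J(106,321),.061)
p("thin top","scene",SJ(566,254),.061)
p("large top","top",B(315,122),.036);p("large","scene",SB(345,303),.036)
p("small top","top",B(347,428),.036);p("small","scene",SB(361,76),.036)
p("mir base","top",J(408,322),.015); p("mir fin","top",J(448,302),.152)
p("fin top","scene",SJ(227,57),.152)
p("redR","top",B(493,140),.036);p("orange","top",B(177,295),.036)
p("redL","top",B(112,113),.036)
for nm,c in dict(TL=(38,50),TR=(470,30),BR=(518,545),BL=(74,570)).items(): p(nm,"top",J(*c),.012)
p("lens","top",J(225,120),.085)
p("scrA","top",J(50,180),.1);p("scrB","top",J(242,250),.1)
print(tri(("top",*J(197,490)),("scene",*SJ(540,118))),tri(("top",*B(315,122)),("scene",*SB(345,303))),tri(("top",*B(347,428)),("scene",*SB(361,76))))
t=cv2.imread("pics/top0.png")[:,:,::-1].astype(float)
# white bushes
for (x0,y0,x1,y1) in [(183,200,207,224),(190,248,208,266)]:
    m=(t[y0:y1,x0:x1].min(2)>140).astype(np.uint8)
    c=max(cv2.findContours(m,cv2.RETR_EXTERNAL,cv2.CHAIN_APPROX_NONE)[0],key=len)
    (a,b),r=cv2.minEnclosingCircle(c);print(a+x0,b+y0,r,m.sum(),atz("top",a+x0,b+y0,.036))
E
```

```text
thick flange [288.6 251.2] [ 0.4751 -0.0381  0.015 ]
thick top [289. 251.] [ 0.4754 -0.038   0.061 ]
thick flange [287.3 206. ] [ 0.4801 -0.0372  0.015 ]
thick top [287.3 191.4] [ 0.4779 -0.0375  0.061 ]
thin flange [270.8 213.5] [0.5977 0.0224 0.015 ]
thin top [270.8 212.6] [0.596  0.0218 0.061 ]
thin top [293.2 222.3] [0.6026 0.0241 0.061 ]
large top [194.6 212. ] [0.5958 0.2684 0.036 ]
large [392.7 251.2] [0.5995 0.2706 0.036 ]
small top [199.1 255.7] [0.4557 0.2484 0.036 ]
small [395.1 216.3] [0.4594 0.25   0.036 ]
mir base [331.2 212.8] [ 0.6036 -0.1768  0.015 ]
mir fin [339.2 208.2] [ 0.6034 -0.1823  0.152 ]
fin top [216.2 177.6] [ 0.6068 -0.1762  0.152 ]
redR [220.  214.6] [0.589  0.1861 0.036 ]
orange [174.9 236.7] [0.515  0.3283 0.036 ]
redL [165.6 210.7] [0.5983 0.3619 0.036 ]
TL [257.2 151. ] [0.8075 0.0721 0.012 ]
TR [343.6 146.4] [ 0.8293 -0.218   0.012 ]
BR [353.2 263.5] [ 0.4387 -0.2501  0.012 ]
BL [264.4 269.2] [0.4156 0.0396 0.012 ]
lens [294.6 166.9] [ 0.7401 -0.0509  0.085 ]
scrA [259.6 180.5] [0.6915 0.058  0.1   ]
scrB [298.  196.4] [ 0.6439 -0.0621  0.1   ]
[ 0.4755 -0.0382  0.0594] [0.596  0.2696 0.0329] [0.4556 0.2492 0.0331]
198.0 215.0 9.999999747378752e-05 2 [0.5863 0.257  0.036 ]Traceback (most recent call last):
  File "<stdin>", line 26, in <module>
ValueError: max() iterable argument is empty
```

Both cameras agree to about 4 mm, with the same offset for pins and bushes, so I'll use the average:

| Item | World x, y |
|---|---|
| Thick pin | (.477, -.038) |
| Thin pin | (.599, .023) |
| Large bush | (.5975, .2695) |
| Small bush | (.4575, .249) |
| Mirror pivot | (.605, -.178) |

The jig's yaw is about 4.7°. First I'll move above the large bush with the jaws at 45°, clear of the red rings.

>>> jog_arm --increments '[[[0.69,-0.37,-0.2],-0.27],[[0.69,-0.37,-0.2],-0.27],[[0.69,-0.37,-0.2],-0.27],[[0.69,-0.37,-0.2],0],[[0.69,-0.37,-0.2],0],[[0.69,-0.37,-0.2],0],[[0.69,-0.37,-0.2],0],[[0.69,-0.37,-0.2],0],[[0.69,-0.37,-0.2],0],[[0.69,-0.37,-0.2],0],[[0,0,0],0],[[0,0,0],0]]' --hand 0.2

```text
clock: 1.6
tool_pos: [0.5972, 0.2695, 0.1832]
ee_rot: [[0.705, 0.709, -0.002], [0.709, -0.705, -0.0], [-0.002, -0.001, -1.0]]
force: [-0.4, 0.6, -1.0]
finger_gap: 0.068
```

>>> jog_arm --increments '[[[0,0,-0.5],0],[[0,0,-0.3],0],[[0,0,0],0]]'

```text
clock: 1.98
tool_pos: [0.5956, 0.2702, 0.1348]
ee_rot: [[0.703, 0.711, -0.003], [0.711, -0.703, -0.001], [-0.003, -0.002, -1.0]]
force: [-0.5, 0.4, -0.0]
finger_gap: 0.0682
```

Run:
```python
from h import *
a=env.camera("top")[:,:,::-1];b=env.camera("scene")[:,:,::-1]
A=cv2.resize(a[165:265,140:240],(400,400),interpolation=cv2.INTER_CUBIC);B=cv2.resize(b[190:290,340:440],(400,400),interpolation=cv2.INTER_CUBIC)
cv2.imwrite("pics/g1.png",np.hstack([A,B]));print(env.get_obs()["joint_positions"])
```

```text
[ 2.43641986e+01  3.34020150e+01 -4.00104349e+00  5.25682012e+01
  5.80411549e-03  6.90870261e+01]
```

View pics/g1.png

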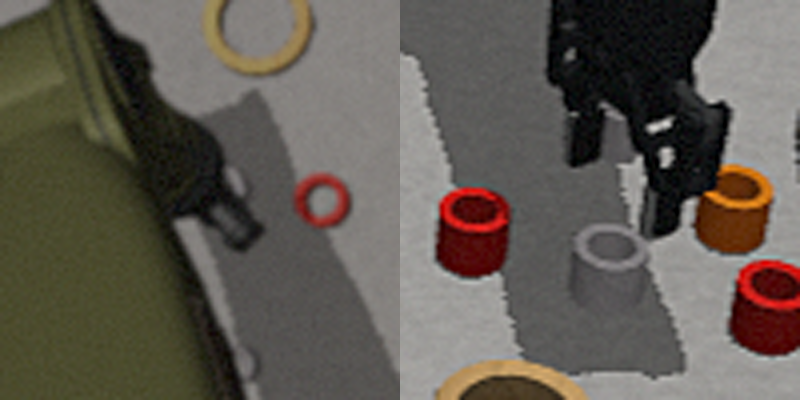

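Run:
```python
from h import *
for z in (.06,.067,.071):
  q=proj("scene",[.5956,.2702,z]);print((q-[340,190])*4+400*np.array([1,0]))
```

```text
[615.59383667 208.81088669]
[616.90042929 199.40487385]
[617.65100861 194.0015381 ]
```

>>> jog_arm --increments '[[[0.03,0,-0.45],0],[[0,0,-0.45],0],[[0,0,0],0],[[0,0,0],0]]'

```text
clock: 2.58
tool_pos: [0.6004, 0.2703, 0.0836]
ee_rot: [[0.704, 0.71, 0.002], [0.71, -0.704, 0.001], [0.002, 0.001, -1.0]]
force: [0.8, 0.6, 0.9]
finger_gap: 0.0684
```

>>> jog_arm --increments '[[[0,0,0],0],[[0,0,0],0],[[0,0,0],0],[[0,0,0],0],[[0,0,0],0],[[0,0,0],0]]' --hand 1

```text
clock: 3.32
tool_pos: [0.6007, 0.2702, 0.084]
ee_rot: [[0.705, 0.71, 0.003], [0.71, -0.705, 0.001], [0.003, 0.001, -1.0]]
force: [-0.6, -0.7, 6.4]
finger_gap: 0.0418
```

>>> jog_arm --increments '[[[0,0,0.5],0],[[0,0,0.8],0],[[-0.2,-0.5,0.2],0],[[-0.35,-0.9,0],0],[[-0.35,-0.9,0],0],[[-0.35,-0.9,0],0],[[-0.35,-0.9,0],0],[[-0.35,-0.85,0],0],[[-0.1,-0.17,0],0],[[0,0,0],0],[[0,0,0],0]]'

```text
clock: 4.7
tool_pos: [0.4777, -0.0366, 0.1722]
ee_rot: [[0.704, 0.71, 0.001], [0.71, -0.704, 0.0], [0.001, 0.001, -1.0]]
force: [0.2, 0.4, -0.8]
finger_gap: 0.0421
```

Run:
```python
from h import *
a=env.camera("top")[:,:,::-1];b=env.camera("scene")[:,:,::-1]
A=cv2.resize(a[190:290,240:340],(400,400),interpolation=cv2.INTER_CUBIC);B=cv2.resize(b[130:230,240:340],(400,400),interpolation=cv2.INTER_CUBIC)
cv2.imwrite("pics/g2.png",np.hstack([A,B]));print(env.get_obs()["tool_pos"],env.get_obs()["finger_gap"])
```

```text
[ 0.47750067 -0.0363519   0.17199565] 0.04154500892426155
```

View pics/g2.png

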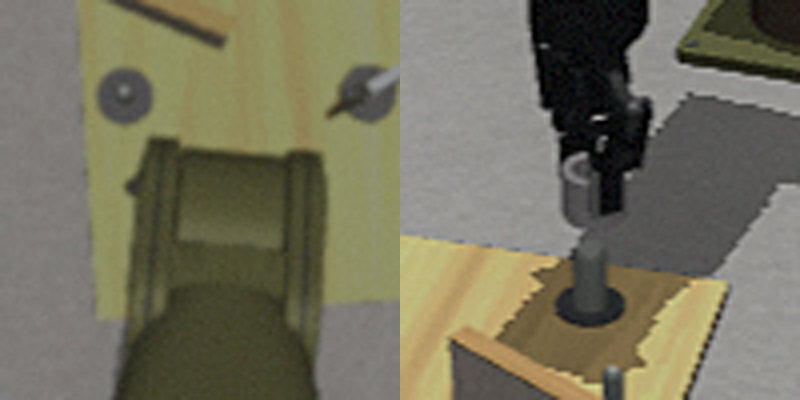

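```bash
cat >> h.py <<'E'
def cyl(n,x,y,z0,z1,r):
    t=np.linspace(0,2*np.pi,60)
    return [np.array([proj(n,[x+r*np.cos(a),y+r*np.sin(a),z]) for a in t]) for z in (z0,z1)]
def overlay(im,n,cyls,x0,y0,f,w,name):
    o=cv2.resize(im[y0:y0+w,x0:x0+w],None,fx=f,fy=f,interpolation=cv2.INTER_CUBIC); p=o.copy()
    for c,col in cyls:
        for k in cyl(n,*c):
            cv2.polylines(p,[np.round((k-[x0,y0]+.5)*f-.5).astype(int)],True,col,1)
    cv2.imwrite(name,np.hstack([o,p]))
E
python3 - <<'E'
from h import *
b=env.camera("scene")[:,:,::-1]
x,y,z=env.get_obs()["tool_pos"]
overlay(b,"scene",[((.4790,-.0374,.015,.061,.012),(0,0,255)),((.479,-.0374,.012,.015,.024),(0,0,255)),((x,y,z-.084+.003,z-.084+.039,.022),(0,255,0))],262,160,8,50,"pics/g3.png");print(x,y,z)
E
```

```text
0.4773741198536558 -0.03640044923495812 0.17190369511908976
```

View pics/g3.png

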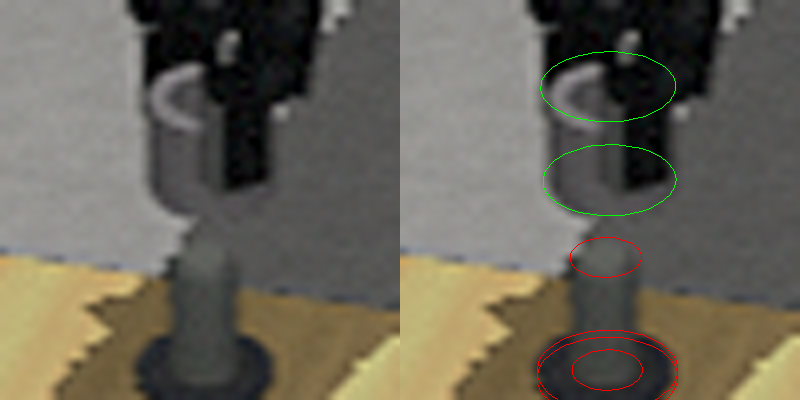

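The bush hangs straight. Its centre is about 1.8 mm to the image right of the pin axis (210 against 204 at 8x), so I'll correct by about +1.5 and -1.5 mm and lower while watching the force.

>>> jog_arm --increments '[[[0.02,-0.03,0],0],[[0,0,-0.3],0],[[0,0,-0.2],0],[[0,0,-0.1],0],[[0,0,0],0]]'

```text
clock: 5.48
tool_pos: [0.4776, -0.0392, 0.1355]
ee_rot: [[0.705, 0.71, -0.001], [0.71, -0.705, 0.0], [-0.001, -0.001, -1.0]]
force: [0.4, -0.2, -1.0]
finger_gap: 0.0416
```

>>> jog_arm --increments '[[[0,0,-0.2],0],[[0,0,-0.2],0],[[0,0,-0.1],0],[[0,0,0],0]]'

```text
clock: 5.98
tool_pos: [0.4773, -0.0392, 0.1052]
ee_rot: [[0.705, 0.71, -0.002], [0.71, -0.705, 0.0], [-0.001, -0.001, -1.0]]
force: [0.1, -0.1, -0.8]
finger_gap: 0.0417
```

>>> jog_arm --increments '[[[0,0,-0.05],0],[[0,0,-0.05],0],[[0,0,-0.03],0],[[0,0,0],0]]'

```text
clock: 6.48
tool_pos: [0.4779, -0.0393, 0.0989]
ee_rot: [[0.705, 0.71, 0.001], [0.71, -0.705, 0.0], [0.0, 0.0, -1.0]]
force: [-3.0, -0.8, 6.0]
finger_gap: 0.0416
```

Contact came at TCP z .099, the height expected for the bush on its flange. Next I release, rise, and head to the small bush.

>>> jog_arm --increments '[[[0,0,0],0],[[0,0,0],0],[[0,0,0],0],[[0,0,0],0]]' --hand 0.2

```text
clock: 6.98
tool_pos: [0.4778, -0.0392, 0.098]
ee_rot: [[0.705, 0.71, -0.0], [0.71, -0.705, 0.0], [-0.0, -0.0, -1.0]]
force: [0.2, -0.2, -0.7]
finger_gap: 0.0682
```

>>> jog_arm --increments '[[[0,0,0.4],0],[[0,0,0.8],0],[[0,0.4,0.3],0],[[-0.05,0.95,0],0],[[-0.05,0.95,0],0],[[-0.1,0.95,0],0],[[-0.1,0.95,0],0],[[-0.05,0.6,0],0],[[0,0,0],0],[[0,0,0],0]]'

```text
clock: 8.22
tool_pos: [0.4565, 0.2482, 0.1878]
ee_rot: [[0.705, 0.71, -0.001], [0.71, -0.705, -0.001], [-0.001, 0.0, -1.0]]
force: [0.1, -0.1, 0.3]
finger_gap: 0.0687
```

Run:
```python
from h import *
a=env.camera("top")[:,:,::-1];b=env.camera("scene")[:,:,::-1]
A=cv2.resize(a[200:275,240:315],(400,400),interpolation=cv2.INTER_CUBIC);B=cv2.resize(b[150:225,240:315],(400,400),interpolation=cv2.INTER_CUBIC)
cv2.imwrite("pics/g4.png",np.hstack([A,B]))
x,y,z=env.get_obs()["tool_pos"];print(x,y,z)
A=cv2.resize(b[150:250,350:450],(400,400),interpolation=cv2.INTER_CUBIC);cv2.imwrite("pics/g5.png",A)
```

```text
0.4567467717502921 0.24756854377914195 0.18796237994584875
```

View pics/g4.png

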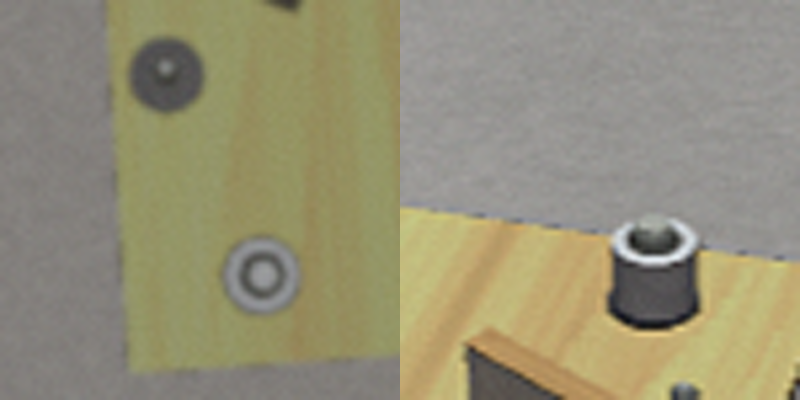

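View pics/g5.png

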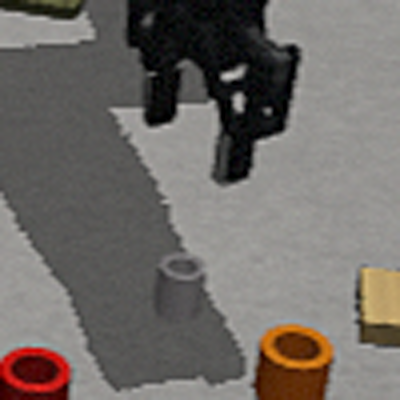

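The large bush sits concentric on the thick pin and down on the flange. The small bush lies below the jaws, so I'll descend and grasp it.

>>> jog_arm --increments '[[[0.01,0.02,-0.6],0],[[0,0,-0.6],0],[[0,0,-0.5],0],[[0,0,0],0],[[0,0,0],0]]'

```text
clock: 8.95
tool_pos: [0.4582, 0.2495, 0.087]
ee_rot: [[0.706, 0.709, 0.001], [0.709, -0.706, 0.0], [0.001, 0.0, -1.0]]
force: [0.1, -0.1, 1.0]
finger_gap: 0.0686
```

>>> jog_arm --increments '[[[0,0,0],0],[[0,0,0],0],[[0,0,0],0],[[0,0,0],0],[[0,0,0],0],[[0,0,0],0],[[0,0,0],0]]' --hand 1

```text
clock: 9.82
tool_pos: [0.4581, 0.2503, 0.0876]
ee_rot: [[0.705, 0.71, 0.002], [0.71, -0.705, 0.001], [0.002, 0.001, -1.0]]
force: [-0.4, 0.4, 6.4]
finger_gap: 0.028
```

>>> jog_arm --increments '[[[0,0,0.5],0],[[0,0,0.8],0],[[0.27,-0.4,0.15],0],[[0.5,-0.8,0],0],[[0.5,-0.8,0],0],[[0.5,-0.8,0],0],[[0.45,-0.75,0],0],[[0.15,-0.25,0],0],[[0,0,0],0],[[0,0,0],0]]'

```text
clock: 11.08
tool_pos: [0.5987, 0.0231, 0.173]
ee_rot: [[0.704, 0.71, -0.001], [0.71, -0.704, 0.001], [-0.0, -0.001, -1.0]]
force: [-0.1, -0.1, -0.6]
finger_gap: 0.0283
```

Run:
```python
from h import *
b=env.camera("scene")[:,:,::-1]
x,y,z=env.get_obs()["tool_pos"]
overlay(b,"scene",[((.6020,.0235,.015,.061,.007),(0,0,255)),((x,y,z-.0876,z-.0516,.015),(0,255,0))],268,185,8,50,"pics/g6.png");print(x,y,z)
```

```text
0.5986506692633625 0.0233355433729254 0.17306629275585056
```

View pics/g6.png

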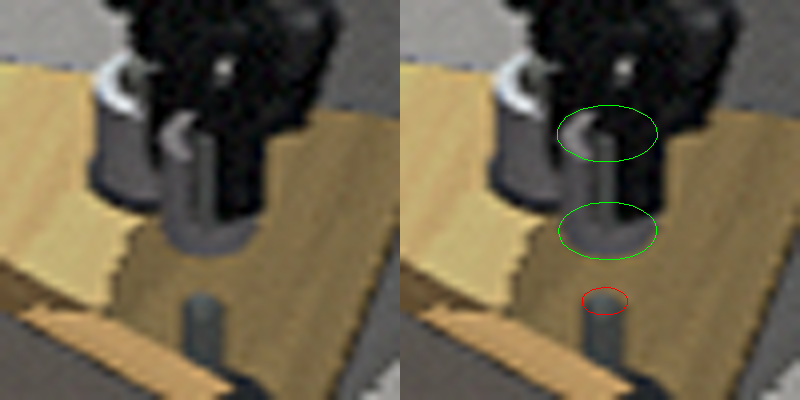

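The small bush is about 1.5 mm to the image right of the thin pin (208.5 against 203.5 at 8x). By the same offset that worked for the large bush, the target is (.601, .0217).

>>> jog_arm --increments '[[[0.04,-0.025,0],0],[[0,0,-0.2],0],[[0,0,-0.2],0],[[0,0,-0.1],0],[[0,0,0],0]]'

```text
clock: 11.75
tool_pos: [0.6014, 0.0204, 0.142]
ee_rot: [[0.705, 0.71, -0.002], [0.71, -0.705, -0.0], [-0.002, -0.001, -1.0]]
force: [0.2, 0.4, -0.9]
finger_gap: 0.0284
```

>>> jog_arm --increments '[[[0,0.01,-0.15],0],[[0,0,-0.15],0],[[0,0,-0.15],0],[[0,0,-0.05],0],[[0,0,0],0]]'

```text
clock: 12.38
tool_pos: [0.6021, 0.021, 0.1128]
ee_rot: [[0.705, 0.71, -0.0], [0.71, -0.705, -0.0], [-0.0, -0.0, -1.0]]
force: [-0.8, 0.4, 0.2]
finger_gap: 0.0283
```

Bush bottom is about .025 with no force, so it is on the pin. Lowering the last 10 mm.

>>> jog_arm --increments '[[[0,0,-0.08],0],[[0,0,-0.07],0],[[0,0,-0.04],0],[[0,0,0],0]]'

```text
clock: 12.88
tool_pos: [0.6021, 0.021, 0.1026]
ee_rot: [[0.705, 0.71, 0.001], [0.71, -0.705, -0.0], [0.0, 0.0, -1.0]]
force: [-2.4, -0.2, 6.4]
finger_gap: 0.0284
```

>>> jog_arm --increments '[[[0,0,0],0],[[0,0,0],0],[[0,0,0],0],[[0,0,0],0]]' --hand 0.2

```text
clock: 13.38
tool_pos: [0.6021, 0.021, 0.1016]
ee_rot: [[0.705, 0.71, -0.0], [0.71, -0.705, -0.0], [-0.0, -0.0, -1.0]]
force: [0.1, -1.1, 0.7]
finger_gap: 0.0684
```

>>> jog_arm --increments '[[[0,0,0.4],0],[[0,0,0.8],0],[[0,0,0.9],0],[[0,-0.4,0.55],-0.17],[[0,-0.8,0],-0.17],[[0,-0.8,0],-0.17],[[0.03,-0.8,0],0],[[0.03,-0.52,0],0],[[0,0,0],0],[[0,0,0],0]]'

```text
clock: 14.62
tool_pos: [0.6055, -0.1777, 0.2605]
ee_rot: [[0.867, 0.498, -0.0], [0.498, -0.867, 0.001], [-0.0, -0.001, -1.0]]
force: [0.4, 0.3, -0.6]
finger_gap: 0.0681
```

Run:
```python
from h import *
a=env.camera("top")[:,:,::-1];b=env.camera("scene")[:,:,::-1]
A=cv2.resize(a[195:270,250:325],(400,400),interpolation=cv2.INTER_CUBIC);B=cv2.resize(b[130:250,195:315],(400,400),interpolation=cv2.INTER_CUBIC)
cv2.imwrite("pics/g7.png",np.hstack([A,B]))
print((proj("scene",[.604,-.177,.152])-[195,130])*400/120,env.get_obs()["tool_pos"])
```

```text
[ 71.47363665 156.49643759] [ 0.60559794 -0.17699466  0.26067469]
```

View pics/g7.png

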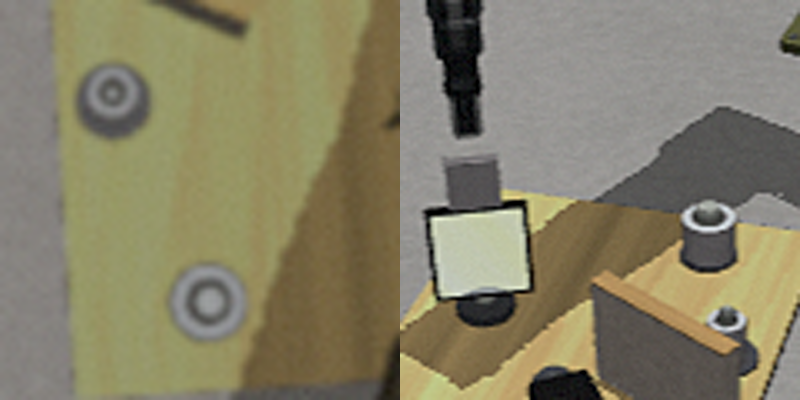

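The large bush is well seated. I want a closer check on the small one before going on.

Run:
```python
from h import *
b=env.camera("scene")[:,:,::-1];a=env.camera("top")[:,:,::-1]
overlay(b,"scene",[((.6028,.0236,.015,.051,.015),(0,255,0))],270,205,8,50,"pics/g8.png")
overlay(a,"top",[((.5972,.0222,.012,.015,.024),(0,0,255)),((.5972,.0222,.015,.051,.015),(0,255,0))],250,190,8,50,"pics/g9.png")
```

```text
(no output)
```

View pics/g8.png

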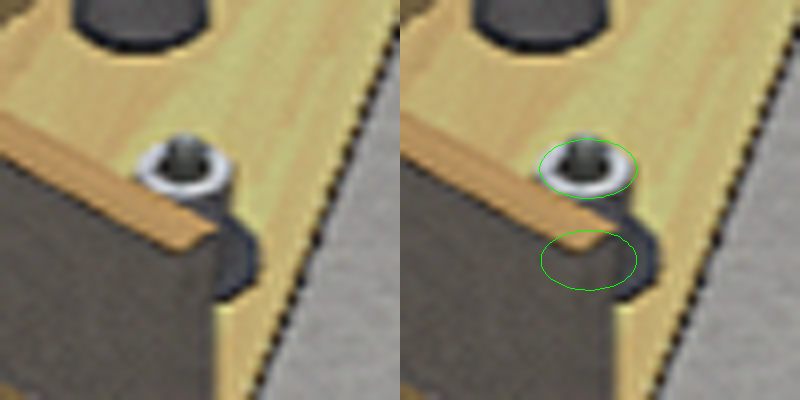

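View pics/g9.png

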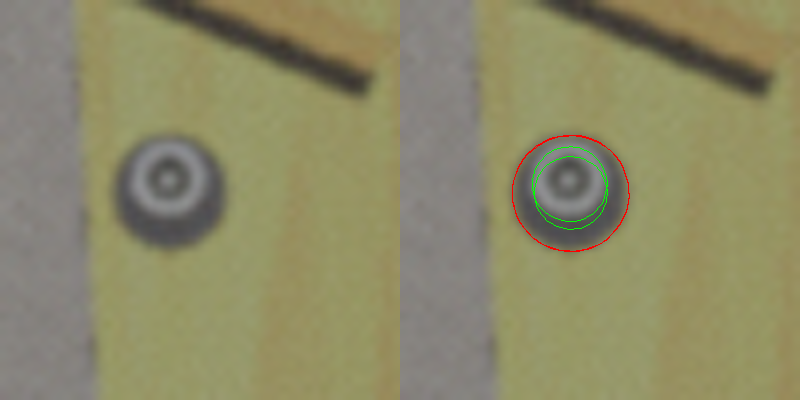

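Both views show the small bush on its pin with the rim at seated height (scene row 165 against 168 predicted at 8x). Next I descend onto the handle.

>>> jog_arm --increments '[[[0,0,-0.4],0],[[0,0,-0.4],0],[[0,0,-0.34],0],[[0,0,0],0],[[0,0,0],0]]'

```text
clock: 15.45
tool_pos: [0.6062, -0.1778, 0.1932]
ee_rot: [[0.867, 0.499, 0.001], [0.499, -0.867, -0.0], [0.001, 0.001, -1.0]]
force: [0.4, -0.2, 0.7]
finger_gap: 0.0677
```

>>> jog_arm --increments '[[[0,0,0],0],[[0,0,0],0],[[0,0,0],0],[[0,0,0],0],[[0,0,0],0],[[0,0,0],0],[[0,0,0],0],[[0,0,0],0]]' --hand 1

```text
clock: 16.45
tool_pos: [0.605, -0.1787, 0.1928]
ee_rot: [[0.867, 0.498, -0.001], [0.498, -0.867, -0.001], [-0.001, 0.001, -1.0]]
force: [-3.4, -3.0, 5.3]
finger_gap: 0.0092
```

>>> jog_arm --increments '[[[0,0,0],0.24],[[0,0,0],0.24],[[0,0,0],0.24],[[0,0,0],0.24],[[0,0,0],0.24],[[0,0,0],0.24],[[0,0,0],0.24],[[0,0,0],0.24],[[0,0,0],0],[[0,0,0],0],[[0,0,0],0]]'

```text
clock: 17.82
tool_pos: [0.6054, -0.178, 0.1929]
ee_rot: [[0.044, 0.999, 0.0], [0.999, -0.044, 0.0], [0.0, 0.0, -1.0]]
force: [-3.2, -1.4, 4.6]
finger_gap: 0.009
```

Run:
```python
from h import *
a=env.camera("top")[:,:,::-1];b=env.camera("scene")[:,:,::-1]
A=cv2.resize(a[160:260,270:370],(400,400),interpolation=cv2.INTER_CUBIC);B=cv2.resize(b[140:240,195:295],(400,400),interpolation=cv2.INTER_CUBIC)
cv2.imwrite("pics/g10.png",np.hstack([A,B]))
o=env.get_obs();print(o["tool_pos"],o["force"],o["wrist_torque"],o["finger_gap"],np.degrees(np.arctan2(o["ee_rot"][1,0],o["ee_rot"][0,0])))
```

```text
[ 0.60539932 -0.17806089  0.19284206] [-3.78372077  0.0541156   4.95626068] [-0.06297438  0.5716383  -0.10183567] 0.009020122384379822 87.4844284476368
```

View pics/g10.png

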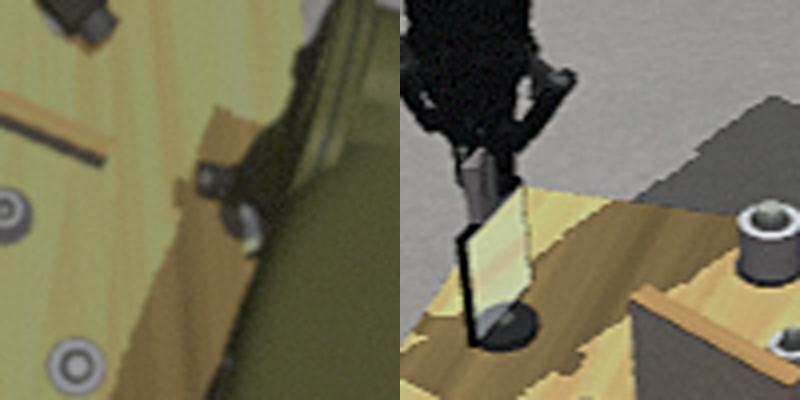

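Run:
```python
from h import *
B=lambda x,y:unc(x-400,y,195,140,4)
p=atz("scene",*B(462,238),.110);q=atz("scene",*B(525,189),.110)
d=q-p;print(p,q,np.linalg.norm(d),"edge deg",np.degrees(np.arctan2(d[1],d[0]))%180)
p=atz("scene",*B(474,345),.026);q2=atz("scene",*B(529,282),.026);d=q2-p;print(np.linalg.norm(d),np.degrees(np.arctan2(d[1],d[0]))%180)
# jig yaw from features
ang=lambda v:np.degrees(np.arctan2(v[1],v[0]))
piv=np.array([.605,-.178]);print("yaw board", ang(np.array([.8075-.4156,.0721-.0396])),ang(np.array([.8293-.4387,-.218+.2501])),ang(np.array([.4156-.4387,.0396+.2501]))-90,ang(np.array([.8075-.8293,.0721+.218]))-90)
for w in (4.3,4.7):
    c,s=np.cos(np.radians(w)),np.sin(np.radians(w));v=np.array([.478,-.039])-piv
    print(w,c*v[0]+s*v[1],-s*v[0]+c*v[1],"joint now",np.radians(87.5-w-25))
```

```text
[ 0.64274801 -0.17909243  0.11      ] [ 0.57948975 -0.16665877  0.11      ] 0.0644686256340568 edge deg 168.8800411815715
0.0748795017064294 177.7485234219516
yaw board 4.740652233831623 4.698081740237414 4.558985540416032 4.297500186796569
4.3 -0.11622046892883015 0.1481310318669347 joint now 1.0157816246606999
4.7 -0.11518349542631497 0.14893878736372226 joint now 1.0088003076527223
```

The mirror angle agrees from two sources. The jaw yaw of 87.5° gives j ≈ 1.01 rad, and the mirror's bottom edge at 177.7° gives j ≈ 1.02. The target window is 0.905 to 1.085. The wrist moment of -0.10 N m about z matches the spring when set.

Run:
```python
from workcell import env
print(env.finish_job())
```

```text
the job is handed in; nothing more can be done
None
```

I put both bushes on their pins and let them go, then turned the mirror by its handle and handed the job in with the handle still gripped. It took about 18 s of the 72 s allowed, and `finish_job` gave no verdict.

- **Large bush:** it went onto the thick pin and touched down at flange height. The later pictures show it centred on the pin.
- **Small bush:** it went onto the thin pin and also touched down at flange height. It sits about 1 mm off centre, within the 6 mm limit.
- **Mirror:** the gripper's angle (87.5°) puts the mirror at about 1.01 rad. The window for this thick pin (x about -0.1155 m in the jig's frame) is 0.905 to 1.085 rad. The wrist moment of about 0.10 N m matches the spring when set, so the handle is being held.
- **Disagreements:**
  - The two cameras differed by about 4 mm in x, so I averaged them and corrected by eye above each pin.
  - A mirror-angle reading from its top edge came out about 9° off (168.9°). I discarded it because a corner looked hidden: it measured 64 mm of a 78 mm edge. The bottom edge agreed with the gripper (1.02 rad).
- **Bystanders:** I kept the arm clear of the screwdriver, bottle, roll and offcut and saw no sign of contact, but I did not re-measure their positions at the end.

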